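# Put the paint palette away in its rack

### The job

The tape dispenser is standing in the way of the palette rack: first push it across the worktop onto the cork mat, centred on it and square with it. Then slide the white paint palette, narrow end first, into the rack's bottom slot until it is fully home against the back. Keep both down on the worktop all the time, not lifted or tipped, and leave the jar, the peg doll and the spring clamp where they are.

Things in the scene. Friction and masses are not known exactly. Their poses are not given: they have to be found in the camera images.
- rack: Low fixed plywood rack, 60 mm high, 165 mm wide, 145 mm deep. Origin: on the worktop, midway between its side walls. x axis points into the slot (mouth faces -x). Bottom slot: floor is the worktop, 118 mm wide, 24 mm high; side walls begin at x = -55 mm, flared cheeks widen the mouth to about 150 mm at x = -80 mm. The upper slot is taken by a dark board.
- slot_back (a point): Middle of the back stop's face at worktop height (rack x = +51 mm), axes as the rack's. With the palette home its centre lies 80 mm before this point, and 55 mm of it stand out in front of the side walls.
- palette: White ceramic paint palette, a flat rectangular tray 160 mm long (its x axis), 110 mm wide (y), 16 mm high with a raised rim and shallow wells, about 0.4 kg, lying on the worktop. Origin: centre of its underside. Either narrow end may go in first.
- dispenser: Red plastic desk tape dispenser, about 0.5 kg. Base block 150 mm long (x axis), 76 mm wide (y), 34 mm high with upright sides; the clear tape roll between two narrow cheeks rises to 72 mm over the middle and +x part of it. Origin: centre of its underside. It starts standing in front of the rack's mouth.
- mat: Thin rectangular cork mat let flush into the worktop, 180 mm long (x axis) and 100 mm wide (y), 1 mm high and no obstacle. Origin: its centre. The dispenser may face either way along it.
- jar: Cobalt glass marble jar with a metal screw lid, 72 mm across, 100 mm high; bystander. Origin: centre of its underside.
- doll: Cherry wood peg doll blank, 46 mm across, 95 mm high; bystander. Origin: centre of its underside.
- clamp: Chrome spring clamp lying flat, 130 mm long, 22 mm high; bystander. Origin: its pivot, on the worktop.
There are look-alikes about, which are no part of the job. Several things have the shape of the dispenser; the one meant has the colours described above.

How it is judged:
By the outcome, as a careful person would: the job done as asked, in the order asked, and still so for the second after the job is handed in, with the robot touching nothing.
It also fails if it takes over 72 s, if anything falls off the work surface, if the arm or the gripper's body presses on something with over 40 N, if the wrist force passes 120 N, or if a joint passes its speed limit or range.

### The arm

A 6-joint arm with a two-finger parallel gripper is mounted at the origin on the work surface. World frame = base frame: x ahead of the robot, y to its left, z up, the work surface at z = 0. Lengths are in m, angles in rad, forces in N, time in s.
With the tool pointing down it reaches from about 0.35 to 0.875 m from the base axis. Payload 4.2 kg.
Tool frame: the origin (TCP) lies at the very end of the fingers, on their centre line; the grasp point (between the pads) lies 19 mm behind it; z points along the fingers, x is the direction in which the jaws open and shut, and the axes are right-handed (so a half turn about z gives the same grasp; the last joint's range is limited). The gripper opens to 85 mm and grips with 20 to 120 N. Pads are 22 mm wide; open, the fingers measure 114 mm over their backs; the gripper's body (76 mm by 85 mm) begins 54 mm behind the grasp point. The pads swing forward as they close: fully open they stand 13 mm farther back than shut.
Start: joints at [1.525, 0.385, 0.008, 0, -1.194, -0.259], TCP at [0.188, 0.596, 0.231] pointing down, gripper open.
Joint ranges: [-3.14, 3.14], [-1.21, 2.06], [-1.07, 1.41], [-3.16, 2.05], [-2.99, -0.16], [-3.1, 3.1]. Speed limits (rad/s): [2.79, 2.79, 3.14, 3.14, 3.14, 3.14].

### API

Orientations are given as a rotation vector (axis times angle).
In Python, from rig import env, viewer, job, monitor gives the robot as it stands. Calls block until the motion is done:
- env.move_to(position, orientation): joint-space move of the TCP to a pose.
- env.movel(position, rotation=None, rate=0.15, max_force=None): straight line of the TCP; rotation=None keeps the orientation; rate is the mean speed in m/s. With max_force (N) it stops when the force on the tool has changed by that much, and returns True; else False.
- env.move_joints(angles): joint-space move.
- env.open_jaws() and env.close_gripper(strength=None): open the fingers fully, or close them until they stop; strength is the grip in N (None keeps the last).
- env.dwell(seconds).
- env.ik(position, orientation): joint angles nearest the present ones, or None.
- viewer.read_camera(name): name is "scene" or "top" or "wrist"; returns the picture (384x512x3 uint8, red, green, blue); there is no depth.
- viewer.camera_model(name): a dict with "mtx" (3x3 intrinsics, pixels), "rvec" (rotation vector, rad) and "tvec" (3), from world to camera coordinates, as OpenCV has them; the wrist camera has in their place "hand_eye" (4x4, takes a point from camera to tool coordinates, whose origin is the TCP and whose axes are the tool frame's). Camera axes: x right, y down, z forward; pixel columns grow to the right and rows downward; lengths in m; the calibration is good to about 2 mm. A picture is of the moment at which its call begins: read the wrist's pose just before it. camera_model takes no time and is no camera call.
A pose or a line that the arm cannot do raises env.IKError and nothing moves.
- job.finish_job(): hands the job in, once; it reports no verdict.
Readings, each from a call of its own:
- monitor.read_t(): time.
- monitor.read_joint_positions(): joint angles.
- monitor.read_joint_velocities(): joint speeds.
- monitor.read_joint_efforts(): joint torques, N m.
- monitor.read_tool_pos(): TCP position.
- monitor.read_ee_rot(): TCP orientation.
- monitor.read_force(): force on the tool from outside, world axes, zero at the start.
- monitor.read_wrist_torque(): the same for the moment, N m.
- monitor.read_width(): opening from 0.0 (shut) to 1.0 (fully open).
Only numpy, scipy, OpenCV 4.12 (cv2) and the standard library are available. Lean on these libraries where they do the work, as an engineer would, in place of code of your own. Each camera call takes 0.05 s, during which the arm holds its last target. There are 200 camera calls.

## Working session

There is one attempt and no reset: what is moved stays moved. The work goes in short steps, each a Python script; the robot and the scene stay as the last script left them, time stands still between calls to the robot, and variables do not carry over. Pictures are saved under pics/ and viewed, about 8 in all and at most 12, crops included, and the job is handed in when it is done.

```bash
ls; mkdir -p pics
python3 - <<'E'
from rig import env, viewer, job, monitor
import cv2,numpy as np
for n in ("scene","top"):
    im=viewer.read_camera(n); cv2.imwrite(f"pics/{n}0.png",im[:,:,::-1])
    m=viewer.camera_model(n); R=cv2.Rodrigues(np.array(m["rvec"]))[0]; print(n,np.round(m["mtx"],1).tolist(),(-R.T@np.array(m["tvec"]).ravel()).round(3),R.round(2).tolist())
print(viewer.camera_model("wrist"), monitor.read_t(), monitor.read_ee_rot())
a=cv2.imread("pics/top0.png"); cv2.imwrite("pics/top0b.png",cv2.resize(a,(800,600),interpolation=cv2.INTER_CUBIC))
a=cv2.imread("pics/scene0.png"); cv2.imwrite("pics/scene0b.png",cv2.resize(a,(800,600),interpolation=cv2.INTER_CUBIC))
E
```

```text
pics
scene [[431.0, 0.0, 256.4], [0.0, 431.0, 197.7], [0.0, 0.0, 1.0]] [ 1.654 -0.02   0.744] [[0.09, 1.0, -0.0], [0.54, -0.05, -0.84], [-0.84, 0.08, -0.54]]
top [[414.9, 0.0, 258.8], [0.0, 414.9, 188.7], [0.0, 0.0, 1.0]] [0.488 0.067 1.406] [[0.0, -1.0, 0.01], [-1.0, -0.0, -0.05], [0.05, -0.01, -1.0]]
{'mtx': array([[296.70550695,   0.        , 253.12861638],
       [  0.        , 296.70550695, 193.99560525],
       [  0.        ,   0.        ,   1.        ]]), 'hand_eye': array([[ 9.99999636e-01, -3.77838102e-04,  7.64439057e-04,
        -8.61294744e-04],
       [ 1.24719881e-04,  9.51640519e-01,  3.07213780e-01,
        -7.91084931e-02],
       [-8.43548253e-04, -3.07213573e-01,  9.51640220e-01,
        -1.42744575e-01],
       [ 0.00000000e+00,  0.00000000e+00,  0.00000000e+00,
         1.00000000e+00]])} 0.1 [ 1.85733275e+00 -2.53186820e+00  1.96451272e-03]
```

View pics/top0b.png

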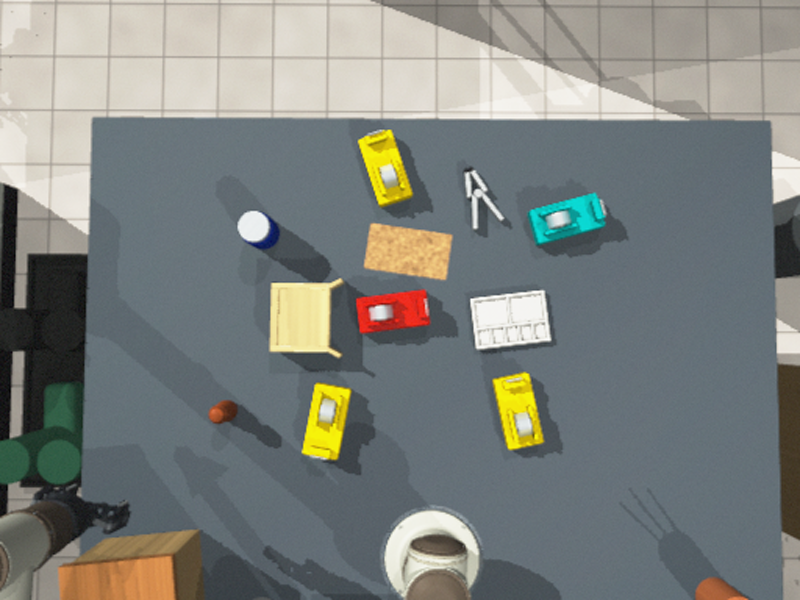

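View pics/scene0b.png

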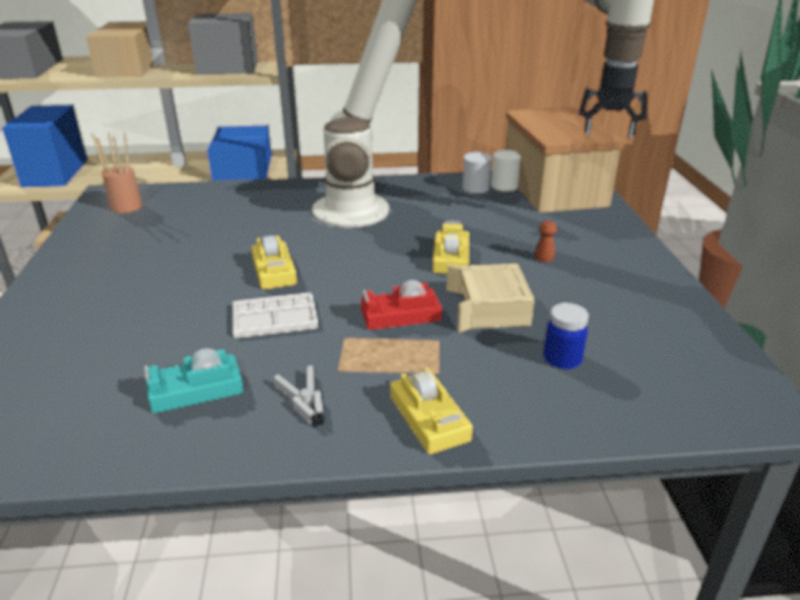

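```bash
cat > h.py <<'E'
from rig import env, viewer, job, monitor
import cv2, numpy as np
from scipy.spatial.transform import Rotation as Ro
def cam(n):
    m=viewer.camera_model(n); K=np.array(m["mtx"])
    if n=="wrist":
        H=np.array(m["hand_eye"]); R=Ro.from_rotvec(monitor.read_ee_rot()).as_matrix(); p=np.array(monitor.read_tool_pos())
        Rc=R@H[:3,:3]; c=R@H[:3,3]+p; return K,Rc.T,c
    R=cv2.Rodrigues(np.array(m["rvec"]))[0]; return K,R,-R.T@np.array(m["tvec"]).ravel()
def grab(n,f):
    C=cam(n); im=np.ascontiguousarray(viewer.read_camera(n)[:,:,::-1]); cv2.imwrite("pics/"+f,im); np.savez("pics/"+f+".npz",K=C[0],R=C[1],c=C[2]); return im,C
def load(f):
    z=np.load("pics/"+f+".npz"); return cv2.imread("pics/"+f),(z["K"],z["R"],z["c"])
def ray(C,uv):
    uv=np.atleast_2d(uv).astype(float); d=np.c_[uv,np.ones(len(uv))]@np.linalg.inv(C[0]).T@C[1]; return d/np.linalg.norm(d,axis=1)[:,None]
def onz(C,uv,z):
    d=ray(C,uv); return (C[2]+d*((z-C[2][2])/d[:,2])[:,None])
def proj(C,P):
    q=(np.atleast_2d(P)-C[2])@C[1].T@C[0].T; return q[:,:2]/q[:,2:]
def tri(C1,u1,C2,u2):
    d1,d2=ray(C1,u1)[0],ray(C2,u2)[0]; s=np.linalg.lstsq(np.c_[d1,-d2],C2[2]-C1[2],rcond=None)[0]
    a,b=C1[2]+s[0]*d1,C2[2]+s[1]*d2; return (a+b)/2,np.linalg.norm(a-b)
RNG={"red":[((0,150,90),(6,255,255)),((174,150,90),(180,255,255))],"white":[((0,0,175),(180,40,255))],"cork":[((9,80,90),(18,255,255))],"wood":[((19,40,130),(28,150,255))]}
def blobs(im,col,amin=150):
    h=cv2.cvtColor(im,cv2.COLOR_BGR2HSV); m=sum(cv2.inRange(h,*r) for r in RNG[col]).astype(np.uint8)
    m=cv2.morphologyEx(m,cv2.MORPH_CLOSE,np.ones((5,5)))
    return sorted([c[:,0] for c in cv2.findContours(m,cv2.RETR_EXTERNAL,cv2.CHAIN_APPROX_NONE)[0] if cv2.contourArea(c)>amin],key=lambda c:-cv2.contourArea(c))
def rect(P):
    (cx,cy),(w,hh),a=cv2.minAreaRect((P[:,:2]*1000).astype(np.float32))
    if w<hh: w,hh,a=hh,w,a+90
    return np.round([cx,cy,w,hh,(a+90)%180-90],1)
def down(yaw):  # tool z down, tool x axis at yaw in the world xy plane
    x=np.array([np.cos(yaw),np.sin(yaw),0]); z=np.array([0,0,-1.]); return Ro.from_matrix(np.c_[x,np.cross(z,x),z]).as_rotvec()
E
python3 - <<'E'
from h import *
im,C=grab("top","t1.png")
for col,z in (("red",.034),("white",.016),("cork",.001),("wood",.06)):
    for c in blobs(im,col): print(col,c.mean(0).round(),rect(onz(C,c,z)))
for u in ((258,228),(222,411),(480,197)): print(onz(C,np.array(u)*.64,0.05)[0].round(3))
cv2.imwrite("pics/t1c.png",cv2.resize(im[165:285,155:375],(800,436),interpolation=cv2.INTER_CUBIC))
x=Ro.from_rotvec(monitor.read_ee_rot()).as_matrix(); print(x.round(2))
E
```

```text
red [251. 199.] [524.7  84.7 149.   75.5 -82.7]
white [260.  58.] [ 950.2   68.8 1751.9  517.   -89.6]
white [276. 355.] [ 20.    3.5 196.5 169.8 -77.8]
white [326. 204.] [ 509.4 -167.7  161.5  109.   -83.1]
white [162. 144.] [708.1 385.9  64.2  62.5 -44.2]
white [503. 216.] [ 474.1 -765.2   73.7   47.2   -1.5]
white [306. 128.] [ 772.9 -102.8  119.5   65.4   18.8]
cork [ 85. 364.] [-13.5 639.7 300.4 143.  -89.9]
cork [261. 160.] [656.9  52.3 181.  100.6  82.1]
cork [460. 379.] [ -60.4 -617.7  110.    45.5  -89.9]
wood [195. 203.] [511.3 263.7 162.1 149.4  -0.7]
wood [260. 161.] [650.2  51.7 165.5  93.7  81. ]
wood [ 85. 349.] [ 45.1 607.1 247.8  39.6 -83.9]
[0.697 0.367 0.05 ]
[0.315 0.435 0.05 ]
[ 0.765 -0.1    0.05 ]
[[-0.3  -0.95 -0.  ]
 [-0.95  0.3  -0.  ]
 [ 0.   -0.   -1.  ]]
```

View pics/t1c.png

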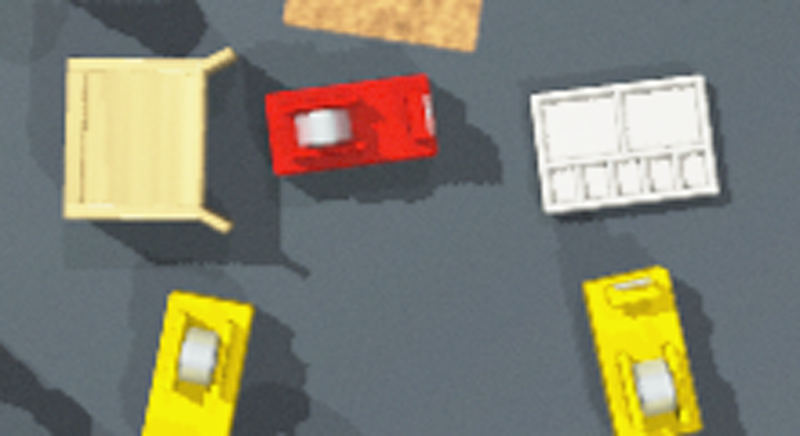

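Run:
```python
from h import *
y=np.pi
for p in ((.55,-.02,.25),(.55,.085,.02),(.657,.052,.02),(.51,-.28,.02),(.51,.06,.02),(.53,-.2,.25)): 
    for yy in (y,0): 
        q=env.ik(p,down(yy)); print(p,yy, None if q is None else np.round(q,2))
ims=[]
for p,f in (((.55,-.02,.25),"w1.png"),((.53,-.2,.25),"w2.png")):
    env.move_to(p,down(y)); im,C=grab("wrist",f); ims.append(im)
    for col,z in (("red",.034),("white",.016),("cork",.001),("wood",.06)):
        for c in blobs(im,col,2000): print(f,col,c.mean(0).round(),c.min(0),c.max(0),rect(onz(C,c,z)))
print(monitor.read_t())
cv2.imwrite("pics/w12.png",cv2.resize(np.vstack(ims),(450,600)) if 0 else cv2.resize(np.hstack(ims),(800,300)))
cv2.imwrite("pics/w1b.png",cv2.resize(ims[0],(800,600)))
```

```text
(0.55, -0.02, 0.25) 3.141592653589793 [ 0.26  0.24 -0.15  0.   -1.18 -0.26]
(0.55, -0.02, 0.25) 0 [ 0.26  0.24 -0.15  0.   -1.18  2.88]
(0.55, 0.085, 0.02) 3.141592653589793 [ 0.44  0.51 -0.41  0.   -0.65 -0.44]
(0.55, 0.085, 0.02) 0 [ 0.44  0.51 -0.41  0.   -0.65  2.7 ]
(0.657, 0.052, 0.02) 3.141592653589793 [ 0.32  0.64 -0.13  0.   -0.8  -0.32]
(0.657, 0.052, 0.02) 0 [ 0.32  0.64 -0.13  0.   -0.8   2.82]
(0.51, -0.28, 0.02) 3.141592653589793 [-0.22  0.54 -0.34  0.   -0.69  0.22]
(0.51, -0.28, 0.02) 0 [-0.22  0.54 -0.34  0.   -0.69 -2.92]
(0.51, 0.06, 0.02) 3.141592653589793 [ 0.43  0.46 -0.51  0.   -0.6  -0.43]
(0.51, 0.06, 0.02) 0 [ 0.43  0.46 -0.51  0.   -0.6   2.71]
(0.53, -0.2, 0.25) 3.141592653589793 [-0.07  0.27 -0.11  0.   -1.19  0.07]
(0.53, -0.2, 0.25) 0 [-0.07  0.27 -0.11  0.   -1.19 -3.07]
w1.png red [273. 235.] [238 180] [305 291] [524.3  81.6 158.2  75.7 -82.7]
w1.png white [291.  52.] [239   0] [341 112] [ 505.5 -147.1  120.7  109.9  -83.1]
w1.png white [75. 96.] [20 49] [126 121] [773.3 -99.7 123.1  68.4  19.8]
w1.png cork [179. 206.] [142 142] [221 269] [655.4  53.2 181.2 101.3  81.8]
w2.png red [254. 320.] [227 293] [282 348] [529.7  36.5  96.1  75.3 -82.4]
w2.png white [270. 181.] [221 120] [315 244] [ 507.9 -166.9  160.3  110.1  -83.1]
w2.png cork [184. 309.] [150 266] [212 361] [649.8  54.5 183.2  90.   81.8]
3.5333
```

View pics/w1b.png

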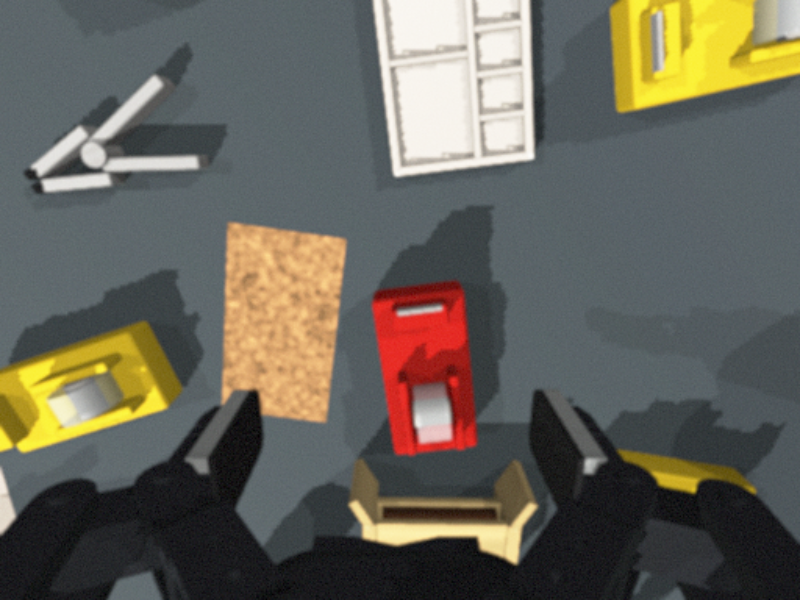

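Run:
```python
from h import *
def quad(c): return cv2.boxPoints(cv2.minAreaRect(c.astype(np.float32)))
def ext(c,d): # extreme contour point along image direction
    s=c@np.array(d,float); return c[s>s.max()-.7].mean(0)
L={f:load(f) for f in("w1.png","w2.png","t1.png")}
def near(f,col,z,P):
    im,C=L[f]; return min(blobs(im,col),key=lambda c:np.hypot(*(onz(C,c.mean(0)[None],z)[0,:2]-P)))
# image dirs wrist: right=-x, down=+y ; top: right=-y, down=-x
def corner(f,c,wx,wy):
    return ext(c,(-wx,wy) if f[0]=="w" else (-wy,-wx))
for nm,col,z,P,fs,dirs in (("palette","white",.016,(.508,-.167),("w1.png","w2.png"),((1,2.5),(-1,1.5))),("palette","white",.016,(.508,-.167),("t1.png","w2.png"),((1,1),(-1,1),(1,-1),(-1,-1))),("disp","red",.034,(.525,.085),("t1.png","w1.png"),((1,-1),(-1,-1))),("mat","cork",0,(.656,.053),("w1.png","t1.png"),((1,-1),(-1,1),(-1,-1)))):
    for d in dirs:
        a,b=[corner(f,near(f,col,z,P),*d) for f in fs]; p,e=tri(L[fs[0]][1],a,L[fs[1]][1],b); print(nm,d,fs,p.round(3),"miss",round(e,4))
```

```text
palette (1, 2.5) ('w1.png', 'w2.png') [ 0.551 -0.082  0.014] miss 0.0012
palette (-1, 1.5) ('w1.png', 'w2.png') [ 0.444 -0.095  0.014] miss 0.0008
palette (1, 1) ('t1.png', 'w2.png') [ 0.552 -0.083  0.017] miss 0.0004
palette (-1, 1) ('t1.png', 'w2.png') [ 0.448 -0.096  0.018] miss 0.0053
palette (1, -1) ('t1.png', 'w2.png') [ 0.57  -0.24   0.023] miss 0.0005
palette (-1, -1) ('t1.png', 'w2.png') [ 0.466 -0.252  0.028] miss 0.0014
disp (1, -1) ('t1.png', 'w1.png') [0.57  0.017 0.008] miss 0.0056
disp (-1, -1) ('t1.png', 'w1.png') [0.498 0.007 0.013] miss 0.0006
mat (1, -1) ('w1.png', 't1.png') [ 0.694 -0.041 -0.007] miss 0.0006
mat (-1, 1) ('w1.png', 't1.png') [0.619 0.144 0.006] miss 0.0036
mat (-1, -1) ('w1.png', 't1.png') [ 0.597 -0.029  0.001] miss 0.0041
```

Run:
```python
from h import *
r=np.radians; g=np.array([.525,.084])
env.open_jaws(); env.move_to([*g,.13],down(r(187.3)))
im,C=grab("wrist","w3.png")
hit=env.movel([*g,.05],rate=.15,max_force=6); print(hit,monitor.read_tool_pos())
if not hit:
    hit=env.movel([*g,.005],rate=.05,max_force=6); print(hit,monitor.read_tool_pos(),monitor.read_force())
print(monitor.read_t())
cv2.imwrite("pics/w3b.png",np.hstack([im,grab("wrist","w4.png")[0]])[:, ::1][::1]) 
cv2.imwrite("pics/w3b.png",cv2.resize(cv2.imread("pics/w3b.png"),(800,300)))
```

```text
False [0.52583665 0.08383341 0.05066803]
False [0.5252762  0.08410599 0.00524106] [-0.09995846  0.06552034  0.07298453]
6.7083
```

View pics/w3b.png

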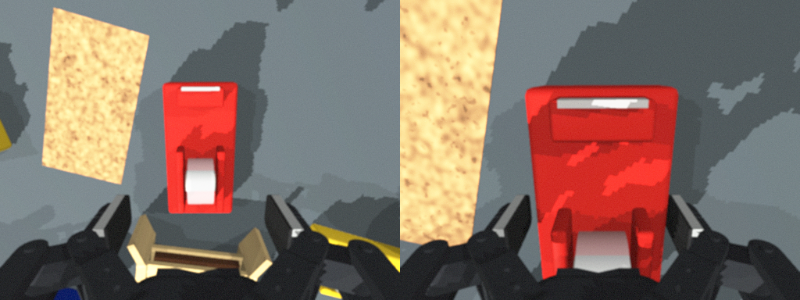

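Run:
```python
from h import *
r=np.radians
env.close_gripper(25); print("w",monitor.read_width(),monitor.read_force())
z=monitor.read_tool_pos()[2]
print(env.movel([.656,.053,z],down(r(172)),rate=.06,max_force=25),monitor.read_tool_pos(),monitor.read_force())
env.open_jaws(); env.dwell(.3)
env.movel([.656,.053,.12],rate=.12,max_force=10)
# view both sides : camera back
env.move_to([.64,-.06,.28],down(np.pi)); im,C=grab("wrist","w5.png")
for col,zz in (("red",.034),("cork",.001)):
    for c in blobs(im,col,2000)[:1]: print(col,c.min(0),c.max(0),rect(onz(C,c,zz)))
im2,C2=grab("top","t2.png")
for col,zz in (("red",.034),("white",.016)):
    for c in blobs(im2,col): print(col,c.mean(0).round(),rect(onz(C2,c,zz)))
print(monitor.read_t()); cv2.imwrite("pics/w5b.png",cv2.resize(im,(800,600)))
```

```text
w 0.8822238759043707 [-3.22581901 -0.2612632   5.60776665]
False [0.65462246 0.0531766  0.00551919] [-4.89059628  2.24439221  4.73713144]
red [212 182] [275 284] [654.7  50.3 156.3  75.1  82.2]
red [273. 167.] [631.   11.5  53.2  40.  -89.7]
white [185.  55.] [ 950.9  193.1 1503.2  513.6  -89.6]
white [250. 225.] [436.8  87.6 678.5 173.6   8.8]
white [247. 364.] [  0.9 104.4 439.5 158.  -89.9]
white [326. 204.] [ 509.5 -167.1  159.9  108.5  -83.1]
white [288. 131.] [752.3 -44.  144.5 123.9 -72.8]
white [502. 113.] [ 820.2 -769.3  110.2   58.1   -1.4]
white [162. 144.] [708.9 386.7  64.   61.1 -89.7]
white [503. 216.] [ 475.7 -765.3   70.4   47.2   -1.5]
11.9833
```

View pics/w5b.png

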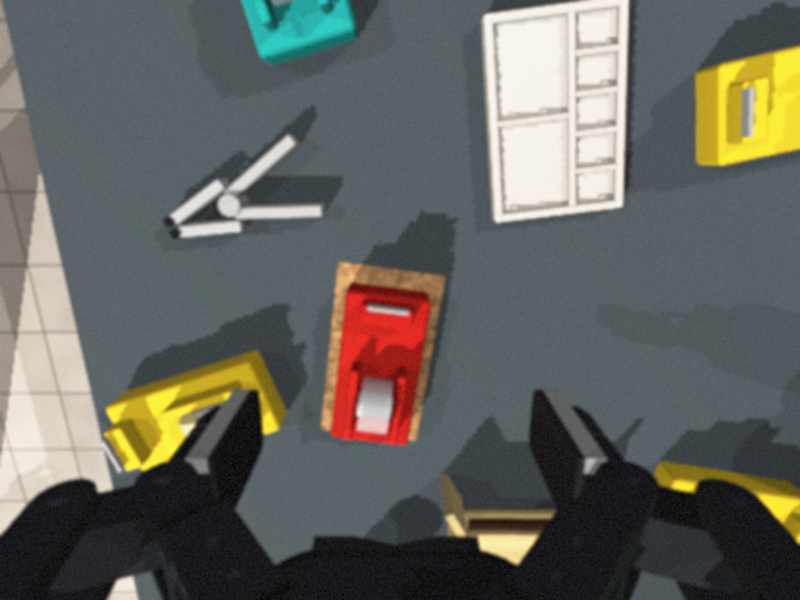

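Run:
```python
from h import *
env.move_to([.56,.05,.34],down(np.pi)); im,C=grab("wrist","w6.png"); print(monitor.read_t())
im1,C1=load("t1.png")
c=min(blobs(im1,"wood"),key=lambda c:abs(c.mean(0)-[195,203]).sum()); P=onz(C1,c,.06)[:,:2]
lo,hi=P.min(0),P.max(0); print(lo,hi)
b=P[(P[:,1]>hi[1]-.015)]; 
for nm,sel,ax in (("xlo",(P[:,0]<.47)&(P[:,1]>.235)&(P[:,1]<.32),1),("xhi",(P[:,0]>.55)&(P[:,1]>.235)&(P[:,1]<.32),1),("back",(P[:,1]>.31)&(P[:,0]>.45)&(P[:,0]<.57),0)):
    Q=P[sel]; k=np.polyfit(Q[:,ax],Q[:,1-ax],1); print(nm,len(Q),k.round(4),"at mid",np.polyval(k,.27 if ax else .51).round(4))
cv2.imwrite("pics/w6c.png",cv2.resize(im[110:310,110:430],(800,500),interpolation=cv2.INTER_CUBIC))
```

```text
12.675
[0.4294432 0.188066 ] [0.59148333 0.33893848]
xlo 27 [0.0425 0.428 ] at mid 0.4395
xhi 26 [-0.0044  0.5826] at mid 0.5814
back 37 [-0.0074  0.3406] at mid 0.3368
```

View pics/w6c.png

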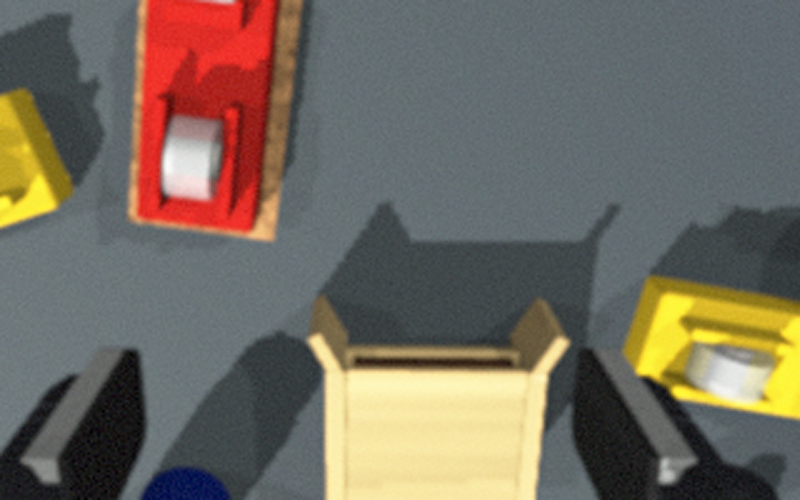

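Run:
```python
from h import *
im,C=load("w6.png")
f=lambda u,z: onz(C,np.array(u)/2.5+110,z).round(4)[:,:2]
print("tips top",f([(310,337),(568,343)],.06).tolist()); print("tips bottom in",f([(322,297),(541,299)],0.0).tolist())
print("roof front",f([(345,369),(530,371)],.06).tolist()); print("junction",f([(327,366),(548,372)],.06).tolist()); print("far",f([(328,495),(537,495)],.06).tolist())
print("mat +y corners",f([(130,220),(272,241)],0.001).tolist())
print("disp +y top corners",f([(137,221),(251,232)],.034).tolist())
i5,C5=load("w5.png"); g=lambda u,z: onz(C5,np.array(u)*.64,z).round(4)[:,:2].tolist()
print("w5 mat -y corners",g([(340,262),(445,274)],.001),"disp -y top",g([(350,287),(429,296)],.034))
```

```text
tips top [[0.59, 0.1933], [0.4263, 0.1973]]
tips bottom in [[0.5851, 0.193], [0.4295, 0.1944]]
roof front [[0.5679, 0.2161], [0.449, 0.2174]]
junction [[0.5795, 0.2139], [0.4373, 0.2181]]
far [[0.5799, 0.3131], [0.4372, 0.313]]
mat +y corners [[0.7156, 0.1352], [0.619, 0.1504]]
disp +y top corners [[0.7006, 0.1247], [0.6282, 0.1321]]
w5 mat -y corners [[0.6902, -0.0422], [0.5927, -0.0306]] disp -y top [[0.6784, -0.0275], [0.6098, -0.0193]]
```

```bash
cat > push.py <<'E'
from h import *
r=np.radians
def tcp(x,y,a,back):  # TCP for palette pose, 'back' behind its trailing edge
    return np.array([x,y])-(.08+back)*np.array([np.cos(r(a)),np.sin(r(a))])
def yaw(a): return down(r(a+90))
E
python3 - <<'E'
from push import *
x,y,a=.509,-.1675,96.9
p=tcp(x,y,a,.045)
env.move_to([*p,.10],yaw(a)); env.movel([*p,.015],rate=.12,max_force=6)
hit=env.movel([*p,-.014],rate=.03,max_force=5); z0=monitor.read_tool_pos()[2]; print(hit,z0,monitor.read_force())
z=z0+.004 if hit else z0
env.movel([*p,z],rate=.05); print(monitor.read_tool_pos(),monitor.read_t())
im,C=grab("wrist","w7.png"); 
cv2.imwrite("pics/w7b.png",im)
open("z.txt","w").write(str(z))
E
```

```text
True -0.013019645565114545 [-0.14683776  1.41756395  4.45253192]
[ 0.52422156 -0.29160329 -0.00889229] 16.2083
```

View pics/w7b.png

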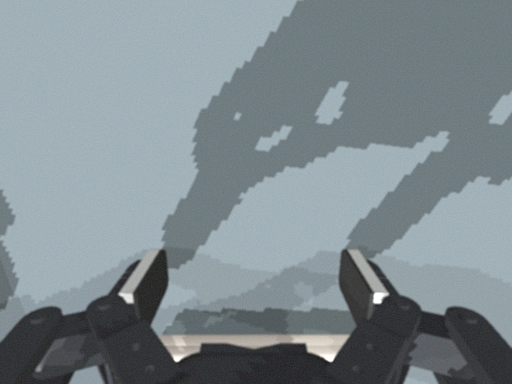

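Run:
```python
from push import *
z=float(open("z.txt").read()); b=.011
P=[(.509,-.1675,96.9),(.509,-.09,94.5),(.509,-.01,91.9),(.509,.065,89.5)]
for i,(x,y,a) in enumerate(P):
    h=env.movel([*tcp(x,y,a,b),z],yaw(a),rate=.05 if i==0 else .07,max_force=20); print(h,monitor.read_tool_pos(),monitor.read_force())
x,y,a=P[-1]
env.movel([*tcp(x,y,a,b+.03),z],rate=.1); env.movel([*tcp(x,y,a,b+.08),.22],rate=.25)
im,C=grab("wrist","w8.png"); c=[k for k in blobs(im,"white",2000)]
for k in c: print(k.min(0),k.max(0),rect(onz(C,k,.016)))
print(monitor.read_t())
im2,C2=grab("top","t3.png")
for k in blobs(im2,"white"): print(rect(onz(C2,k,.016)))
cv2.imwrite("pics/w8b.png",cv2.resize(im,(640,480)))
```

```text
False [ 0.52008778 -0.25782136 -0.00891238] [-0.03351111  0.33757575 -0.29823589]
False [ 0.51620208 -0.18077896 -0.009026  ] [0.60390944 0.38742919 1.01657266]
False [ 0.51219098 -0.10100869 -0.00896965] [ 0.77828223  0.21378821 -0.05666806]
False [ 0.50834636 -0.02596484 -0.0090322 ] [-0.38045515 -0.07814453 -0.48007294]
[211 237] [296 337] [507.3  65.5 159.9 110.2  89.5]
22.45
[ 951.8   70.2 1749.   513.6  -89.6]
[249.2   2.8 671.2 313.7  -2.9]
[708.9 386.7  64.1  61.1 -89.7]
[ 474.2 -765.2   73.5   47.2   -1.5]
[ 773.3 -103.2  118.8   64.3   17.7]
```

View pics/w8b.png

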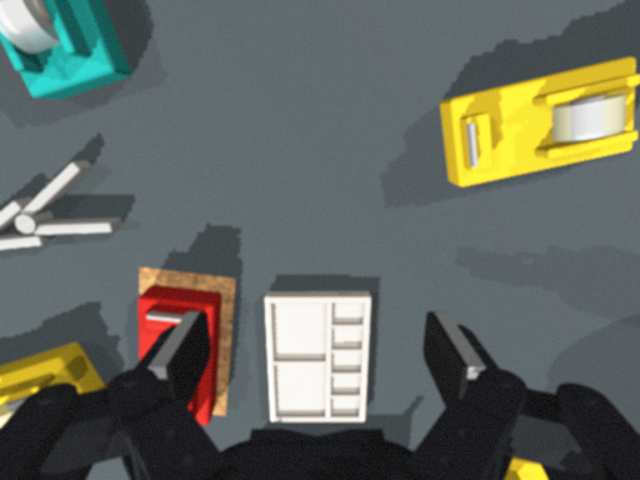

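Run:
```python
from push import *
b=.011; z=-.006; a=89.5
env.movel([*tcp(.5075,.065,a,b+.05),.03],yaw(a),rate=.25)
env.movel([*tcp(.5075,.065,a,b+.03),z],rate=.1)
print(env.movel([*tcp(.5085,.17,a,b),z],rate=.09,max_force=15),monitor.read_tool_pos(),monitor.read_force())
h=env.movel([*tcp(.509,.258,a,b),z],rate=.04,max_force=12); p=monitor.read_tool_pos(); print(h,p,monitor.read_force(),"palette y",p[1]+.08+b)
env.movel([p[0],p[1]-.03,z],rate=.1); env.movel([p[0],p[1]-.1,.25],rate=.25)
im,C=grab("wrist","w9.png")
for k in blobs(im,"white",800): print(k.min(0),k.max(0),rect(onz(C,k,.016)))
print(monitor.read_t())
cv2.imwrite("pics/w9b.png",cv2.resize(im,(800,600),interpolation=cv2.INTER_CUBIC))
```

```text
False [ 0.50779078  0.07901371 -0.00612461] [-0.58742123  0.35392414 -0.55549135]
True [ 0.50721843  0.15291626 -0.0062651 ] [ 0.83481675 -1.33973919  0.51662763] palette y 0.2439162636467187
[214 241] [291 277] [507.3 192.6 108.2  58.   -0.8]
[0 0] [75 59] [ 754.7 -105.3   93.    53.    10.4]
28.9917
```

View pics/w9b.png

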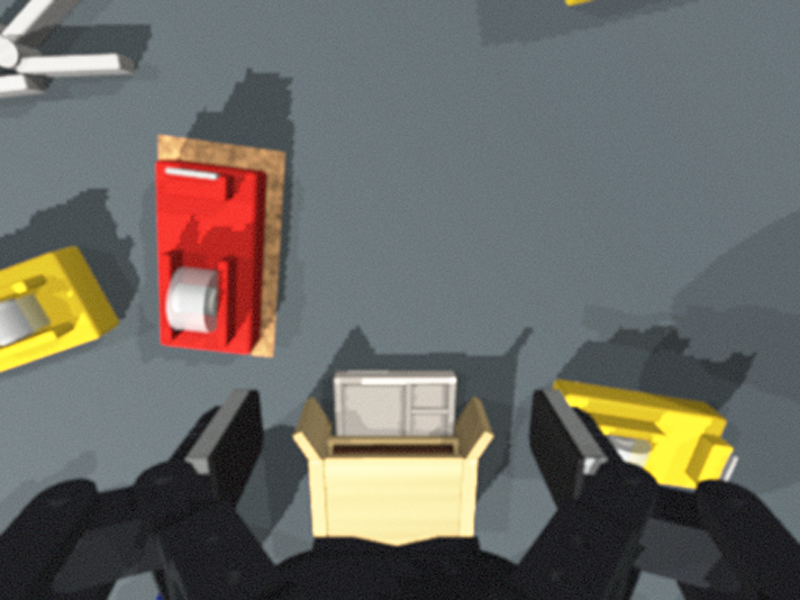

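Run:
```python
from push import *
z=-.006
env.movel([.5085,.12,.03],rate=.25); env.movel([.5085,.12,z],rate=.1)
for F in (12,28):
    h=env.movel([.5085,.170,z],rate=.025,max_force=F); p=monitor.read_tool_pos(); print(F,h,p,monitor.read_force())
env.movel([p[0],p[1]-.03,z],rate=.1); env.movel([p[0],p[1]-.1,.25],rate=.25)
im,C=grab("wrist","w10.png")
for k in blobs(im,"white",800)[:1]: print(rect(onz(C,k,.016)))
im2,C2=grab("top","t4.png")
print([rect(onz(C2,k,.1)) for k in blobs(im2,"white") if abs(k.mean(0)-[162,144]).sum()<20], monitor.read_t())
cv2.imwrite("pics/t4c.png",cv2.resize(im2[80:300,110:400],(790,600),interpolation=cv2.INTER_CUBIC))
```

```text
12 True [ 0.50808157  0.15283381 -0.00622963] [ 0.41756799 -0.96151299  0.83902602]
28 True [ 0.50709387  0.15272408 -0.00665584] [ 1.13798896 -2.08825774  0.8320255 ]
[507.3 193.3 108.5  59.3  -1.1]
[array([695.6, 367.4,  60.2,  57.4, -89.7])] 33.9833
```

View pics/t4c.png

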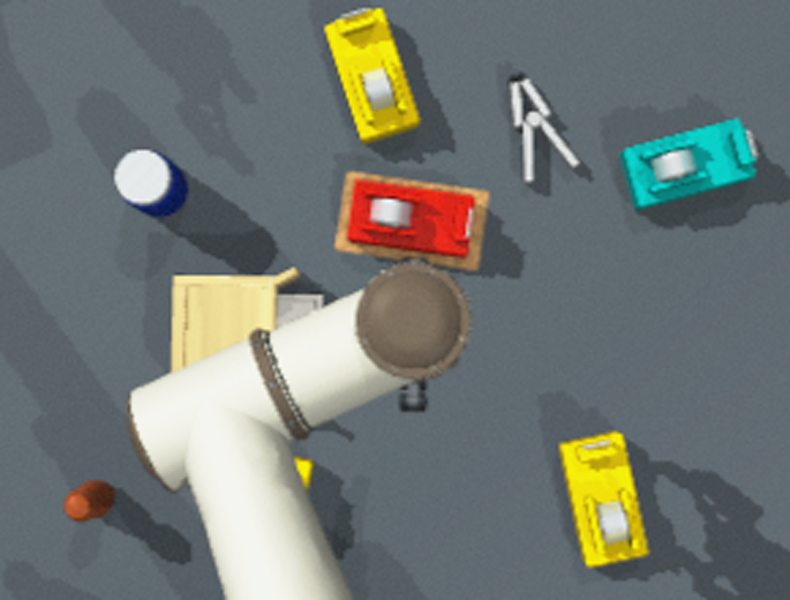

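Run:
```python
from h import *
im,C=load("t4.png"); h=cv2.cvtColor(im,cv2.COLOR_BGR2HSV)
k=blobs(im,"red")[0]; print(k.mean(0),rect(onz(C,k,.034)))
RNG["u"]=RNG["red"]+[((7,70,80),(18,255,255))]
for k in blobs(im,"u",800): 
    if abs(k.mean(0)-[262,160]).sum()<20: print(rect(onz(C,k,.002)))
```

```text
[260.50387597 159.64341085] [655.2  53.7 147.4  77.   82.1]
[656.7  52.  181.5 100.5  82.1]
```

Top camera now puts the dispenser within 2 mm of the mat's centre and at the same angle. The palette is on the back stop, so I'm handing in.

Run:
```python
from rig import job, monitor
print(job.finish_job(), monitor.read_t())
```

```text
the job is handed in; nothing more can be done
the job is handed in; nothing more can be done
```

I moved the red dispenser onto the cork mat, then slid the palette into the rack's bottom slot until it stopped against the back. I handed the job in at about 34 s on the robot's clock, with the arm clear of everything.

- **Dispenser:** I held it lightly by its sides and dragged it along the worktop, rather than pushing it from behind. The last top view puts it about 2 mm from the mat's centre and at the same angle; an earlier wrist view gave about 1 mm and 0.6°.
- **Palette:** I pushed it with both open fingers on its end. It stopped in the same place at 12 N and again at 28 N. Its centre is at y ≈ 0.244 m, against the 0.2435–0.2455 m I expected from measuring the rack. That leaves about 30 mm of it in front of the cheek tips, where about 29 mm is right.
- **Bystanders:** I did not go near the jar, the peg doll or the spring clamp, and they look to be where they started. I only compared the last picture by eye, not by measurement.
- **Disagreements:** The rack's axis came out between 87.6° and 90.3° depending on the edge used. I took 89.5°, and the palette went in without catching.

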